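# Feed two blue oil filters from the gravity feeder

## Task

Two cars are in for an oil change: let exactly two of the blue oil filters down into the delivery tray at the low end of their feeder, one after the other. For each, press the pad on the uphill end of the blue filters' lever all the way down with the fingertips so that the red gate at the other end lifts, keep it down until the filter has rolled into the tray, then let the lever come right back up so that the gate shuts and the next filter rolls down to it. Do not touch or pick up the filters themselves, and leave the third blue filter, the white filters' feeder and everything else on the bench where they are.

Things in the scene. Friction and masses are not known exactly. Their poses are not given: they have to be found in the camera images.
- blue_feeder: blue filters' gravity feeder fixed on the base plate: sloping lane on legs (370 mm long, 85 mm wide, 0.12 rad down) with two rails that filters roll on, axis across. Origin 6 mm above the bench under the lever's pad; +x level downhill along the lane, +y left, +z up. In its frame a filter waiting at the gate has its centre at x 219, z 112 mm; the red gate is at x 257 mm.
- blue_feeder_lever (a joint): rocking lever (rad) of two yellow arms, pivot at x 108, z 142 mm of the feeder. 0 = rest: pad up, gate down; 0.40 = pad fully down on its stop (40 mm travel), gate up (a filter passes from about 0.31). A tab on it holds back the second filter: one filter a press. About 5 N to start, 9 N near full travel; springs back when let go, then the next filter rolls to the gate in about 0.6 s.
- blue_feeder_press (a point): yellow plate with black rubber pad on the uphill end of the blue feeder's lever, to be pressed from above; rubber 46 mm along the lane by 74 mm across, about 172 mm above the bench at rest and about 132 mm pressed. Point: centre of the pad's top surface, moving with it; z is the pad's upward normal, x runs downhill.
- blue_filter1: blue oil filter can, 66 mm diameter, 72 mm long, about 220 g, lying in the blue feeder with its axis across the lane; origin at its centre (turns as it rolls); the first in the queue, at the gate at the start.
- blue_filter2: blue oil filter can, 66 mm diameter, 72 mm long, about 220 g, lying in the blue feeder with its axis across the lane; origin at its centre (turns as it rolls); the second in the queue.
- blue_filter3: blue oil filter can, 66 mm diameter, 72 mm long, about 220 g, lying in the blue feeder with its axis across the lane; origin at its centre (turns as it rolls); the third in the queue.
- white_feeder: white filters' gravity feeder, the same as blue_feeder and standing beside it (their centre lines 124 mm apart, either one on either side); to be left alone.
- white_feeder_lever (a joint): rocking lever of the white feeder (rad), the same as the blue one; stays at 0.
- white_feeder_press (a point): yellow plate with black rubber pad on the uphill end of the white feeder's lever, to be pressed from above; rubber 46 mm along the lane by 74 mm across, about 172 mm above the bench at rest and about 132 mm pressed. Point: centre of the pad's top surface, moving with it; z is the pad's upward normal, x runs downhill.
- white_filter1: white oil filter can, 66 mm diameter, 72 mm long, about 220 g, lying in the white feeder with its axis across the lane; origin at its centre (turns as it rolls); the first in the queue, at the gate at the start; stays there.
- white_filter2: white oil filter can, 66 mm diameter, 72 mm long, about 220 g, lying in the white feeder with its axis across the lane; origin at its centre (turns as it rolls); the second in the queue; stays there.
- white_filter3: white oil filter can, 66 mm diameter, 72 mm long, about 220 g, lying in the white feeder with its axis across the lane; origin at its centre (turns as it rolls); the third in the queue; stays there.
- blue_feeder_gate (a point): middle of the lower edge of the blue feeder's red gate blade (72 mm wide, 4 mm thick), on its lever; about 22 mm above the rails at rest, more than 68 mm when fully lifted.
- blue_feeder_tray (a point): middle of the blue feeder's delivery tray: the last part of its lane, from the red gate (feeder x 257 mm) to the end stop with a rubber face (x 404 mm). Point on rail level. It has room for two filters, which come to rest with centres at feeder x about 371 mm (first) and 305 mm (second).
- tape: roll of amber packing tape lying flat, 100 mm diameter, 48 mm high, on the base plate uphill of the pads (its edge 13 mm or more from the pads' edge, its top about 120 mm below theirs); origin under its centre; stays.
- fuel_pump: white in-tank fuel pump module standing upright, 94 mm diameter, 140 mm high; origin under its centre; stays.
- wrench: steel wrench lying on the bench; origin under its middle; stays.
- screwdriver: screwdriver lying on the bench; origin under its middle; stays.
- brake_fluid: grey bottle with a yellow cap, 64 mm diameter, 150 mm high, standing; origin under its centre; stays.
- socket: steel wrench socket, 30 mm diameter, 36 mm high, standing on the base plate beside the pads, its top far below theirs; origin under its centre; stays.
Mind the look-alikes: they are no part of the job. What is shaped like the blue_filter3 but pink is not meant. What is shaped like the blue_filter1 but green is not meant.

How it is judged:
By the outcome, as a careful person would: the job done as asked, in the order asked, and still so for the second after the job is handed in, with the robot touching nothing.
It also fails if it takes over 38 s, if anything falls off the work surface, if the arm or the gripper's body presses on something with over 40 N, if the wrist force passes 120 N, or if a joint passes its speed limit or range.

## Robot

A 7-joint arm with a two-finger parallel gripper is mounted at the origin on the work surface. World frame = base frame: x ahead of the robot, y to its left, z up, the work surface at z = 0. Lengths are in m, angles in rad, forces in N, time in s.
With the tool pointing down it reaches from about 0.425 to 0.825 m from the base axis. Payload 3.6 kg.
Tool frame: the origin (TCP) lies where the fingers leave the gripper's body, on its centre line; the fingertips stand 73 mm ahead of it and the grasp point (between the pads) lies 54 mm ahead of it; x points along the fingers, y is the direction in which the jaws open and shut, and the axes are right-handed (so a half turn about x gives the same grasp; the last joint's range is limited). The gripper opens to 85 mm and grips with 20 to 120 N. Pads are 22 mm wide; open, the fingers measure 114 mm over their backs; the gripper's body (76 mm by 85 mm) begins 54 mm behind the grasp point. The pads swing forward as they close: fully open they stand 13 mm farther back than shut.
Start: joints at [1.133, 0.615, -0.013, 1.423, 0.008, 1.103, -0.04], TCP at [0.26, -0.596, 0.304] pointing down, gripper open.
Joint ranges: [-3.12, 3.12], [-0.3, 2.06], [-1.34, 1.32], [0.26, 2.42], [-1.36, 4.5], [0.01, 1.98], [-2.84, 2.84]. Speed limits (rad/s): [2.79, 2.79, 3.14, 3.14, 3.14, 3.14, 3.14].

## Interface

Orientations are given as a unit quaternion [x, y, z, w].
In Python, from station import arm, snapshot, camera_info, ticket gives the robot as it stands. Calls block until the motion is done:
- arm.movep(position, orientation): joint-space move of the TCP to a pose.
- arm.line_to(position, velocity=0.15, ori=None): straight line of the TCP; ori=None keeps the orientation; velocity is the mean speed in m/s.
- arm.move_j(angles): joint-space move.
- arm.move_gripper(opening, effort=None): opening from 0.0 (shut) to 1.0 (fully open); effort is the grip in N (None keeps the last); returns when the fingers have stopped.
- arm.pause(seconds).
- arm.ik(position, orientation): joint angles nearest the present ones, or None.
- snapshot(name): name is "scene" or "side" or "wrist"; returns the picture (400x640x3 uint8, blue, green, red); there is no depth.
- camera_info(name): a dict with "fx", "fy", "cx", "cy" (pixels), "dist_coeffs" ([k1, k2, p1, p2, k3] as OpenCV has them; the pictures are not rectified), "R" (3x3) and "t" (3): a world point X has camera coordinates R X + t; the wrist camera has in their place "T_tool_cam" (4x4, takes a point from camera to tool coordinates, whose origin is the TCP and whose axes are the tool frame's). Camera axes: x right, y down, z forward; pixel columns grow to the right and rows downward; lengths in m; the calibration is good to about 2 mm. A picture is of the moment at which its call begins: read the wrist's pose just before it. camera_info takes no time and is no camera call.
A pose or a line that the arm cannot do raises arm.MotionError and nothing moves.
- ticket.finish_job(): hands the job in, once; it reports no verdict.
Readings, each from a call of its own:
- arm.read_time(): time.
- arm.read_joint_positions(): joint angles.
- arm.read_dq(): joint speeds.
- arm.read_effort(): joint torques, N m.
- arm.read_tool_pos(): TCP position.
- arm.read_eef_rot(): TCP orientation.
- arm.read_ft_force(): force on the tool from outside, world axes, zero at the start.
- arm.read_wrist_torque(): the same for the moment, N m.
- arm.read_opening(): opening from 0.0 (shut) to 1.0 (fully open).
Only numpy, scipy, OpenCV 4.12 (cv2) and the standard library are available. Lean on these libraries where they do the work, as an engineer would, in place of code of your own. Each camera call takes 0.05 s, during which the arm holds its last target. There are 200 camera calls.

## Working session

There is one attempt and no reset: what is moved stays moved. The work goes in short steps, each a Python script; the robot and the scene stay as the last script left them, time stands still between calls to the robot, and variables do not carry over. Pictures are saved under pics/ and viewed, about 8 in all and at most 12, crops included, and the job is handed in when it is done.

```bash
mkdir -p pics
python3 - <<'E'
from station import arm, snapshot, camera_info
import cv2,numpy as np
for n in("scene","side"):
    cv2.imwrite(f"pics/{n}0.png",snapshot(n)); c=camera_info(n)
    print(n,c["fx"],c["cx"],c["cy"],"pos",(-np.array(c["R"]).T@c["t"]).round(3),np.array(c["R"]).round(2).tolist(),c["dist_coeffs"])
print(arm.read_time(),arm.read_tool_pos(),arm.read_eef_rot(),arm.read_joint_positions())
E
```

```text
scene 366.45022934586916 323.77677267571374 199.4405210561437 pos [ 1.093 -0.396  0.989] [[0.58, 0.81, 0.02], [0.63, -0.44, -0.64], [-0.51, 0.38, -0.77]] [-0.0430297  0.         0.         0.         0.       ]
side 403.97000268939087 315.609163419128 201.48481548068497 pos [ 0.134 -1.084  0.891] [[0.94, -0.34, -0.0], [-0.19, -0.52, -0.83], [0.28, 0.78, -0.56]] [-0.03766527  0.          0.          0.          0.        ]
0.1 [ 0.25935673 -0.59544061  0.3028381 ] [-0.6920588  -0.14505073  0.6924185  -0.14342774] [ 1.13350588  0.61583272 -0.0125793   1.42476626  0.00807587  1.10339443
 -0.04036079]
```

View pics/scene0.png

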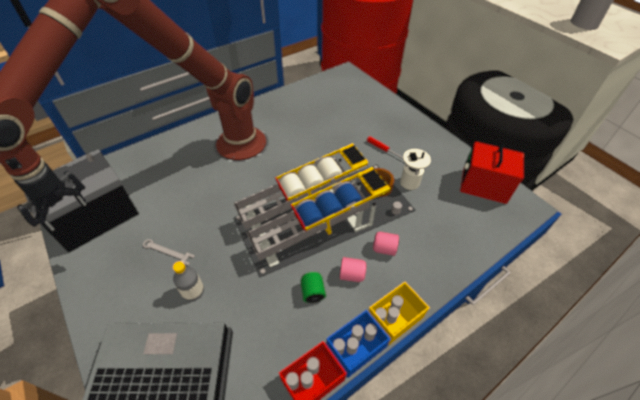

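View pics/side0.png

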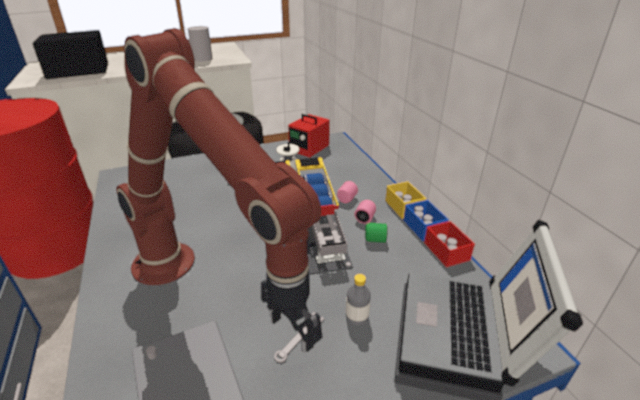

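Scene view: the white filters' lane is at (310,176) with its pad near (355,156). The blue lane is at (330,204) with its pad near (375,181). The pink cans (386,243) and (352,269) and the green can (313,287) are look-alikes on the bench. The pad that fits is the one on the lane holding three blue cans. I'll measure both pads and check them in an enlarged crop.

```bash
cat > h.py <<'E'
from station import arm, snapshot, camera_info
import cv2,numpy as np
def ray(c,px,R=None,t=None):
    K=np.array([[c["fx"],0,c["cx"]],[0,c["fy"],c["cy"]],[0,0,1]])
    u=cv2.undistortPoints(np.array(px,float).reshape(-1,1,2),K,np.array(c["dist_coeffs"],float)).reshape(-1,2)
    R=np.array(c["R"]) if R is None else R; t=np.array(c["t"]) if t is None else t
    return -R.T@t, np.c_[u,np.ones(len(u))]@R
def onplane(c,px,z,R=None,t=None):
    o,d=ray(c,px,R,t); return o+d*((z-o[2])/d[:,2])[:,None]
def blobs(m,amin,amax):
    n,_,s,ce=cv2.connectedComponentsWithStats(m.astype(np.uint8))
    return [(s[i],ce[i]) for i in range(1,n) if amin<=s[i][4]<=amax]
E
python3 - <<'E'
from h import *
im=cv2.imread("pics/scene0.png"); c=camera_info("scene")
x0,y0,x1,y1=225,135,445,285
roi=np.zeros(im.shape[:2],bool); roi[y0:y1,x0:x1]=1
hsv=cv2.cvtColor(im,cv2.COLOR_BGR2HSV)
dark=(hsv[...,2]<50)&roi
for s,ce in blobs(dark,30,600): print("dark",s,ce.round(1),onplane(c,ce,.172).round(4))
blue=(hsv[...,0]>100)&(hsv[...,0]<125)&(hsv[...,1]>120)&(hsv[...,2]>50)&roi
for s,ce in blobs(blue,30,3000): print("blue",s,ce.round(1),onplane(c,ce,.13).round(4))
cv2.imwrite("pics/crop1.png",cv2.resize(im[y0:y1,x0:x1],None,fx=3.6,fy=3.6,interpolation=cv2.INTER_CUBIC))
E
```

```text
dark [345 147  18  16 155] [353.4 154.7] [[0.4508 0.2015 0.172 ]]
dark [364 171  20  18 195] [373.7 179.8] [[0.5726 0.1828 0.172 ]]
dark [389 187  11   9  50] [394.7 192.1] [[0.6466 0.2015 0.172 ]]
dark [333 222  20  14 170] [341.5 228.2] [[ 0.6593 -0.0075  0.172 ]]
dark [280 231  12   8  43] [285.4 234.7] [[ 0.5896 -0.1439  0.172 ]]
dark [277 231  58  29 375] [305.6 243.9] [[ 0.6449 -0.1159  0.172 ]]
dark [255 260  11   8  38] [260.2 263.5] [[ 0.6274 -0.2426  0.172 ]]
blue [ 298  184   63   41 1152] [328.1 203.5] [[0.5409 0.0349 0.13  ]]
```

View pics/crop1.png

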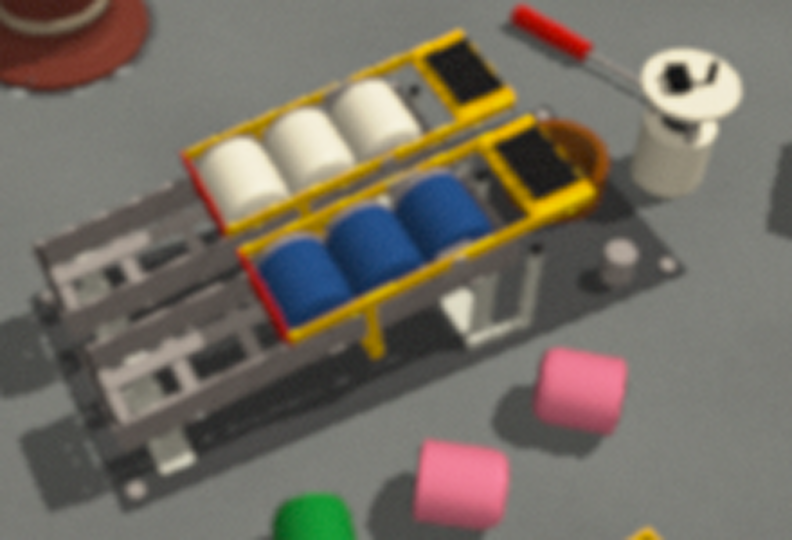

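The two black pads come out 123 mm apart, against 124 mm given. The blue filters' centre is 151 mm downhill of its pad, against 153 mm. The blue pad is therefore at about (0.573, 0.183, 0.172). I'll go above it with the gripper shut and check with the wrist camera.

Run:
```python
from h import *
from scipy.spatial.transform import Rotation as Ro
d=np.array([-.165,-.986,0]); d/=np.linalg.norm(d)
P=np.array([.5726,.1828])
best=None
for y in (np.array([d[1],-d[0],0]),-np.array([d[1],-d[0],0])):
    x=np.array([0,0,-1.]); q=Ro.from_matrix(np.c_[x,y,np.cross(x,y)]).as_quat()
    j=arm.ik([*P,.36],q); print(q.round(4),None if j is None else np.round(j,2))
    if j is not None and (best is None or abs(j[6])<abs(best[1][6])): best=(q,j)
q=best[0]; np.save("q.npy",q)
arm.move_gripper(0.0)
p=arm.read_tool_pos(); arm.line_to([p[0],p[1],.36],velocity=.2)
arm.movep([*P,.36],q)
print(arm.read_time(),arm.read_tool_pos(),arm.read_opening())
tp=np.array(arm.read_tool_pos());tr=np.array(arm.read_eef_rot())
im=snapshot("wrist"); np.savez("w1.npz",p=tp,q=tr)
cv2.imwrite("pics/wrist1.png",im)
s=snapshot("side"); cv2.imwrite("pics/side1.png",s)
print(camera_info("wrist")["T_tool_cam"],arm.read_ft_force())
```

```text
[-0.4569  0.5397  0.4569  0.5397] [ 0.26  0.72 -1.15  1.47  0.66  1.38  2.05]
[ 0.5397  0.4569 -0.5397  0.4569] [-0.    0.54 -0.58  1.48  0.31  1.21 -0.79]
4.25 [0.57311876 0.1815665  0.35984467] 0.0062998219004989425
[[-8.48124851e-04 -3.18138852e-01  9.48043750e-01 -7.07465618e-02]
 [ 9.99999620e-01 -8.02335471e-05  8.67680548e-04  2.80817821e-04]
 [-1.99977980e-04  9.48044126e-01  3.18138799e-01 -8.24780472e-02]
 [ 0.00000000e+00  0.00000000e+00  0.00000000e+00  1.00000000e+00]] [-0.51071221  0.09489146  0.57449472]
```

View pics/wrist1.png

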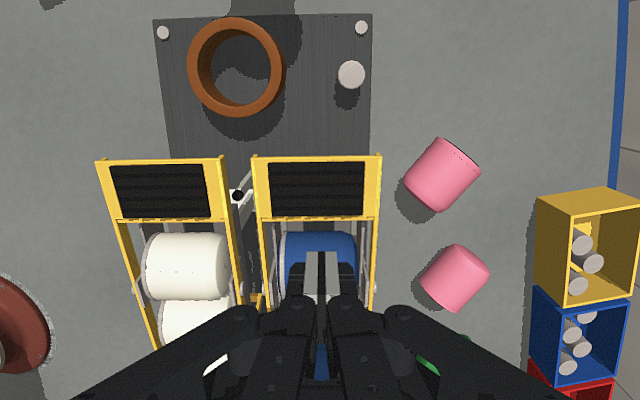

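The wrist view shows the blue pad's rubber at about (268–367, 161–217), with a blue can just downhill of it. The white pad is to its left at (110–215, 163–218), and the tape and socket lie uphill. I'll measure the blue pad in this view and in the side view.

Run:
```python
from h import *
from scipy.spatial.transform import Rotation as Ro
w=np.load("w1.npz"); c=camera_info("wrist"); T=np.array(c["T_tool_cam"])
M=np.eye(4); M[:3,:3]=Ro.from_quat(w["q"]).as_matrix(); M[:3,3]=w["p"]
I=np.linalg.inv(M@T); R,t=I[:3,:3],I[:3,3]
im=cv2.imread("pics/wrist1.png"); v=im.max(2)
for nm,(a,b,e,f) in dict(blue=(262,374,156,219),white=(104,222,160,220)).items():
    m=np.zeros(v.shape,bool); m[f*0+e:f,a:b]=(v[e:f,a:b]<70)
    s,ce=max(blobs(cv2.morphologyEx(m.astype(np.uint8),cv2.MORPH_CLOSE,np.ones((7,7))),300,9999),key=lambda k:k[0][4])
    m2=cv2.morphologyEx(m.astype(np.uint8),cv2.MORPH_CLOSE,np.ones((7,7)))
    cn=max(cv2.findContours(m2,0,2)[0],key=cv2.contourArea)
    q=cv2.approxPolyDP(cn,6,True).reshape(-1,2)
    print(nm,s,ce.round(1),onplane(c,ce,.172,R,t).round(4)); print(q.tolist()); W=onplane(c,q,.172,R,t); print(W.round(4).tolist())
    print("edges mm",(np.linalg.norm(W-np.roll(W,1,0),axis=1)*1000).round(1))
    if nm=="blue": P=onplane(c,ce,.172,R,t)[0]
s=camera_info("side")
K=np.array([[s["fx"],0,s["cx"]],[0,s["fy"],s["cy"]],[0,0,1]])
print("proj in side",cv2.projectPoints(P[None],cv2.Rodrigues(np.array(s["R"]))[0],np.array(s["t"],float),K,np.array(s["dist_coeffs"],float))[0].ravel())
i=cv2.imread("pics/side0.png"); sv=i.max(2)
m=np.zeros(sv.shape,bool); m[145:180,290:335]=sv[145:180,290:335]<60
for a,b in blobs(m,15,400): print("side dark",a,b.round(1),onplane(s,b,.172).round(4))
```

```text
blue [ 268  162   97   55 5027] [316.2 188.3] [[0.5706 0.1865 0.172 ]]
[[268, 163], [272, 216], [361, 214], [363, 162]]
[[0.5378, 0.2125, 0.172], [0.5317, 0.1695, 0.172], [0.6023, 0.1593, 0.172], [0.6093, 0.2011, 0.172]]
edges mm [72.4 43.4 71.3 42.4]
white [ 109  164  102   54 4794] [161.1 190.4] [[0.4492 0.2054 0.172 ]]
[[109, 167], [123, 217], [210, 216], [201, 164]]
[[0.4137, 0.231, 0.172], [0.4103, 0.189, 0.172], [0.4822, 0.1779, 0.172], [0.4868, 0.2205, 0.172]]
edges mm [73.8 42.1 72.7 42.9]
proj in side [309.11533897 161.83736472]
side dark [299 145   8   4  22] [303.3 146. ] [[0.5932 0.3217 0.172 ]]
side dark [301 158  17   7  90] [309.1 161.2] [[0.5723 0.1913 0.172 ]]
```

The three views agree to within 5 mm, and the pad measures 72×43 mm against 74×46 mm given. I'll press it by force at about (0.571, 0.186), taking a picture while it is held down and another after release.

```bash
cat > press.py <<'E'
from h import *
import sys
n=sys.argv[1]; q=np.load("q.npy"); P=[.571,.186]
L=.073
arm.line_to([*P,.190+L],velocity=.15,ori=q)
f0=np.array(arm.read_ft_force()); print("t",arm.read_time(),"f0",f0.round(2))
arm.line_to([*P,.150+L],velocity=.06)
tip=.150
while True:
    f=np.array(arm.read_ft_force())-f0; z=arm.read_tool_pos()[2]-L
    print(f"cmd {tip:.4f} tip {z:.4f} F {f.round(1)}")
    if f[2]>20 or tip<.1265: break
    tip-=.004 if tip>.138 else .0015
    arm.line_to([*P,tip+L],velocity=.05)
arm.pause(1.2)
print("held F",(np.array(arm.read_ft_force())-f0).round(1),"t",arm.read_time())
cv2.imwrite(f"pics/down{n}.png",snapshot("scene"))
arm.line_to([*P,.155+L],velocity=.12)
arm.line_to([*P,.200+L],velocity=.12)
arm.pause(1.0)
print("up F",(np.array(arm.read_ft_force())-f0).round(1),"t",arm.read_time())
cv2.imwrite(f"pics/up{n}.png",snapshot("scene"))
a,b=[cv2.resize(cv2.imread(f"pics/{k}{n}.png")[125:285,225:425],None,fx=2,fy=2,interpolation=cv2.INTER_CUBIC) for k in("down","up")]
cv2.imwrite(f"pics/pair{n}.png",np.hstack([a,b]))
E
python3 press.py 1
```

```text
t 5.15 f0 [-0.37  0.64  0.35]
cmd 0.1500 tip 0.1513 F [0.4 2.  5.4]
cmd 0.1460 tip 0.1476 F [-0.3  2.1  5.9]
cmd 0.1420 tip 0.1438 F [1.1 1.1 7.8]
cmd 0.1380 tip 0.1400 F [-0.5  1.9  9. ]
cmd 0.1365 tip 0.1386 F [-1.1  1.4 10.3]
cmd 0.1350 tip 0.1371 F [-0.5  1.1 10.4]
cmd 0.1335 tip 0.1356 F [-0.7  0.9 10.2]
cmd 0.1320 tip 0.1341 F [-0.9  0.5 10.6]
cmd 0.1305 tip 0.1326 F [-0.4  0.3 10.2]
cmd 0.1290 tip 0.1311 F [-0.9 -0.2 10.6]
cmd 0.1275 tip 0.1307 F [-3.  -2.2 16.2]
cmd 0.1260 tip 0.1305 F [-4.4 -2.3 22.1]
held F [-4.9 -2.8 21. ] t 9.9167
up F [ 0.2 -0.7 -0.9] t 11.8833
```

View pics/pair1.png

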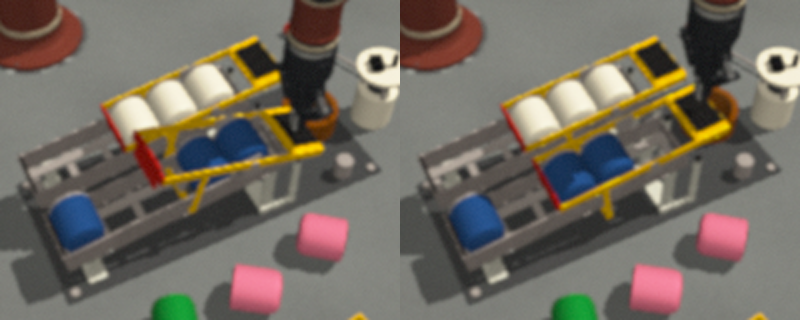

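The lever reached its stop: the tip held at 0.1305 m while the force rose to 22 N. On the left (pressed), the gate is up and the first filter is in the tray at (77,221). On the right (released), the gate is shut and the next two filters are at it, (568,175) and (606,157). Now the second press.

```bash
python3 press.py 2
```

```text
t 12.1833 f0 [ 0.2  -0.14 -0.02]
cmd 0.1500 tip 0.1513 F [-0.5  1.9  5.9]
cmd 0.1460 tip 0.1475 F [-0.2  2.6  8.3]
cmd 0.1420 tip 0.1437 F [-1.6  2.5  8. ]
cmd 0.1380 tip 0.1399 F [-0.8  1.9 10.5]
cmd 0.1365 tip 0.1385 F [-2.6  0.9  9.4]
cmd 0.1350 tip 0.1371 F [-1.4  1.  10.1]
cmd 0.1335 tip 0.1356 F [-1.2  0.6 10.5]
cmd 0.1320 tip 0.1340 F [-2.   0.3 10.9]
cmd 0.1305 tip 0.1325 F [-1.4  0.4 11.4]
cmd 0.1290 tip 0.1310 F [-1.3  1.1 10.7]
cmd 0.1275 tip 0.1307 F [-3.3  0.7 16.8]
cmd 0.1260 tip 0.1305 F [-4.6 -1.4 22.3]
held F [-5.1 -1.8 23.5] t 16.95
up F [-1.1  0.1 -0.4] t 18.9167
```

View pics/pair2.png

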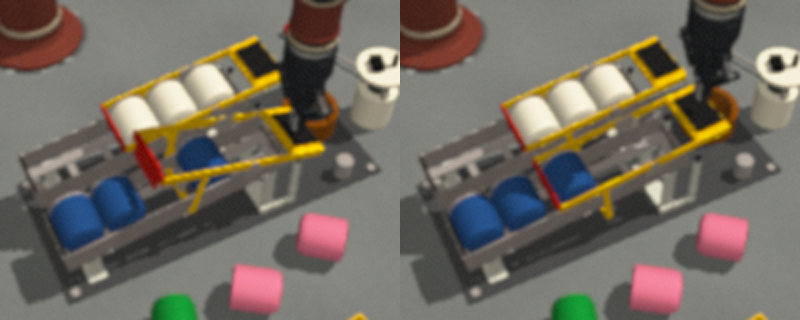

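Two blue filters are in the tray at (477,221) and (519,201). The third is behind the shut gate at (568,175), and the white feeder hasn't changed. I'll lift clear, check once more and hand in.

Run:
```python
from h import *
from station import ticket
arm.line_to([.571,.186,.36],velocity=.15); arm.pause(.5)
a=cv2.imread("pics/up2.png"); b=snapshot("scene"); cv2.imwrite("pics/end.png",b)
c=camera_info("scene"); h=cv2.cvtColor(b,cv2.COLOR_BGR2HSV)
d=cv2.absdiff(a,b).max(2)
print("change over filters/tray since release",d[190:265,230:340].max(), "t",arm.read_time(),"F",arm.read_ft_force())
s=cv2.imread("pics/scene0.png"); d0=cv2.absdiff(s,b).max(2)
print("changed vs start: white filters",(d0[150:195,278:335]>40).sum(),"pinks/green",(d0[230:305,298:402]>40).sum(),"socket",(d0[200:218,388:405]>40).sum())
ticket.finish_job()
```

```text
change over filters/tray since release 69 t 20.25 F [-0.09921297 -0.44106424  0.44260011]
changed vs start: white filters 68 pinks/green 0 socket 0
the job is handed in; nothing more can be done
```

Run:
```python
from h import *
a,b,s=[cv2.imread(f"pics/{k}.png") for k in("up2","end","scene0")]
for p,r in((a,(190,265,230,340)),(s,(150,195,278,335))):
    y0,y1,x0,x1=r; ys,xs=np.where(cv2.absdiff(p,b).max(2)[y0:y1,x0:x1]>30); print(len(xs),(xs.min()+x0,xs.max()+x0,ys.min()+y0,ys.max()+y0) if len(xs) else '')
f=lambda i:cv2.resize(i[125:285,225:425],None,fx=2,fy=2,interpolation=cv2.INTER_CUBIC)
cv2.imwrite("pics/endpair.png",np.hstack([f(s),f(b)]))
```

```text
the job is handed in; nothing more can be done
```

View pics/end.png

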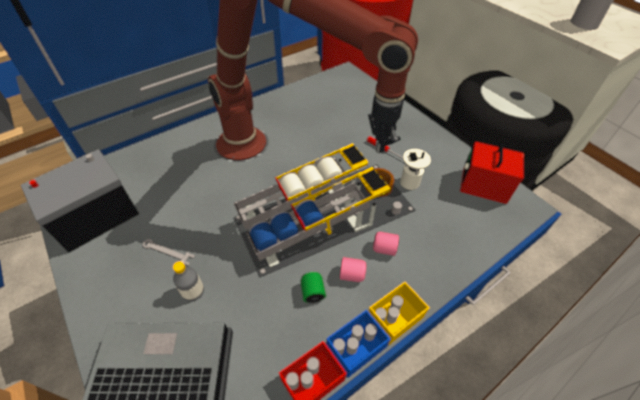

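Two blue filters are now in the delivery tray, let down one after the other with two full presses of the blue lever's pad. I handed the job in at about 20 s, against the 38 s limit.

- **Presses:** both times the lever reached its stop, with the fingertips holding at 0.1305 m and the force at about 22 N. I held each press until the filter had rolled in, then released and waited for the next one to roll down.
- **Final picture:** the two filters are at pixels (263,236) and (285,225). The third blue filter waits behind the shut gate at (309,212). Both levers are at rest, and the gripper is clear with the force reading near zero.
- **Bench items:** the pink and green cans and the socket showed no change from the start picture. The white feeder, tape, pump, wrench, screwdriver and bottle look unmoved by eye.
- **Check that did not come out clean:** my pixel-difference test flagged 68 changed pixels near the white filters against the start picture. It also flagged a peak change of 69 of 255 over the blue filters and tray area after release. The final picture shows everything in place, so I put this down to the arm's moving shadow. I couldn't trace the changed pixels because the scripts stop working once the job is handed in.

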